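Test the cover interlock of a flour sifter

TASK

The laboratory sifter's cover is off so that its interlock can be tested. Of the two roller-lever limit switches on the sifter's deck, take the cover interlock, the one with the long arm and the large roller: press its roller down from above until the switch clicks, without driving the arm down onto its end stop, then release it so that the arm springs all the way back up. Leave the other, short-armed switch alone.

Things in the scene. Friction and masses are not known exactly. Their poses are not given: they have to be found in the camera images.
- cover_lever (a joint): Angle of the long arm, rad: 0 at rest, the arm rising 25 deg from its pivot; grows as the roller is pushed down. Clicks at 0.42, the arm about level (roller 31 mm lower than at rest); counts as on its end stop above 0.78 (57 mm lower); aim midway. A spring returns it to 0: 2.4 N at the roller at rest, 5.8 N at the click, 8.5 N near the stop.
- cover_roller (a point): Centre of the long arm's black roller, 24 mm dia., 14 mm wide, 75 mm from the pivot; nothing above it. At rest x points level from pivot to roller, y along the axle, z up; pivot 68 mm along -x, 32 mm lower. Pressed level it moves 7 mm along +x. Centre 172 mm above the bench. Arm beside a grey housing 42 mm wide on a white deck 70 mm high, left or right of a 200 mm sieve (rim 119 mm high).
- clamp_lever (a joint): Angle of the short arm of the other switch (sieve clamp), rad: 0 at rest, growing when its roller is pushed down. Must stay below 0.12.
- clamp_roller (a point): Centre of the roller of the other switch (not to be touched): 16 mm in diameter and 10 mm wide, on a 40 mm arm; the same kind of grey housing and the same axes as the cover switch; its centre is 157 mm above the bench.

How it is judged (in metres and radians):
On the way, in this order (a step that is already met when the one before it is completed fails the run):
1. the long-armed cover switch is pressed until it clicks (value of joint cover_lever above 0.42 rad), for 0.1 s.
2. the long arm is released and has sprung all the way back up (value of joint cover_lever below 0.06 rad), for 0.2 s.
At the end, for the whole second after the job is handed in: After the click, the long arm is back up within 0.06 rad of its rest position, and the short arm is at its rest position too (within 0.06 rad) (value of joint each of cover_lever, clamp_lever below 0.06 rad); the robot touches nothing.
It fails at once if the long arm is driven down onto its end stop (above 0.78 rad) (value of joint cover_lever above 0.78 rad).
It fails at once if the short-armed switch is pressed (above 0.12 rad) (value of joint clamp_lever above 0.12 rad).
It also fails if it takes over 32 s, if anything falls off the work surface, if the arm or the gripper's body presses on something with over 40 N, if the wrist force passes 120 N, or if a joint passes its speed limit or range.

ROBOT

A 6-joint arm with a two-finger parallel gripper is mounted at the origin on the work surface. World frame = base frame: x ahead of the robot, y to its left, z up, the work surface at z = 0. Lengths are in mm, angles in degrees, forces in N, time in s.
With the tool pointing down it reaches from about 300 to 850 mm from the base axis. Payload 4.2 kg.
Tool frame: the origin (TCP) lies midway between the tips of the shut fingers; the grasp point (between the pads) lies 19 mm behind it (env.grip_depth is the distance from the TCP to the grasp point, in mm); z points along the fingers, y is the line along which they close (so a half turn about z gives the same grasp; the last joint's range is limited). The gripper opens to 91 mm and grips with 3 to 60 N. Pads are 32 mm wide; open, the fingers measure 118 mm over their backs; the gripper's body (76 mm by 178 mm) begins 60 mm behind the grasp point.
Start: joints at [73.396, 18.312, 89.639, -0, 72.044, -1.146], TCP at [153.261, 554.215, 213.976] pointing down, gripper open.
Joint ranges: [-177.97, 177.97], [-48.28, 115.42], [12.27, 149.76], [-77.06, 257.06], [2.81, 150.46], [-146.56, 146.56]. Speed limits (degrees/s): [147.25, 147.25, 180, 180, 180, 180].

INTERFACE

Orientations are given as [roll, pitch, yaw] about the fixed x, y, z axes, in that order (R = Rz(yaw) Ry(pitch) Rx(roll)).
In Python, from workcell import env, eyes gives the robot as it stands.
- The arm moves only by the tool send_rows, never from a script. Its argument "motion" is a list of rows, each a list of 7 numbers: the shift along the world's x, y, z normalised to -1 to 1, where 1 is 0.5 m, then the turn, a rotation vector about the world's x, y, z normalised to -1 to 1, where 1 is 60 degrees, then the opening, from -1 (shut) to 1 (fully open). A call has 1 to 20 rows; each row is the pose to reach, as a shift and turn from the pose commanded when the call began; what a row does not reach only later rows make up. A row lasts 1/8 s, in which the tool goes at most 62.5 mm and 10.7 degrees, less where a joint would pass 70% of its speed; a pose out of reach is approached as far as the arm can. A call with a number of a shift or a turn outside -1 to 1 is refused whole. A call with a gripper value outside its range is refused whole. The fingers move at their own pace and stop on an object; "squeeze" is the grip in N (left out, the last holds). Time passes only in rows, so rows that repeat a pose let the fingers close. It gives the time, the measured TCP pose, the force, the opening and the grip force at its end, in the units of the state.
- env.state(): the state, without advancing time (a new reading comes with each control period).
- eyes.grab_frame(name): name is "scene" or "top" or "wrist"; returns a dict with "pixels" (400x640x3 uint8, red, green, blue), "depth" (400x640 float32, mm along the optical axis (not along the pixel's ray), 0 where there is no reading), "fx", "fy", "cx", "cy" (pixels), "R" (3x3) and "t" (3): a world point X has camera coordinates R X + t; the wrist camera has in their place "T_tool_cam" (4x4, takes a point from camera to tool coordinates, whose origin is the TCP and whose axes are the flange's). Camera axes: x right, y down, z forward; pixel columns grow to the right and rows downward; lengths in mm; the calibration is good to about 2 mm. A picture is of the moment at which its call begins: read the wrist's pose just before it.
- env.job_done(): hands the job in; it is judged then, once.
The state is a dict: "time_s": time; "qpos": joint angles; "qvel": joint speeds; "effort": joint torques, N m; "ee_pos": TCP position; "ee_rot": TCP orientation; "force": force on the tool from outside, world axes, zero at the start; "torque": the same for the moment, N m; "gripper_width": finger opening in mm; "gripper_force": force on a finger pad.
Only numpy, scipy, OpenCV 4.12 (cv2) and the standard library are available. Lean on these libraries where they do the work, as an engineer would, in place of code of your own. Each camera call takes 0.05 s, during which the arm holds its last target. There are 200 camera calls.

## Working session

There is one attempt and no reset: what is moved stays moved. The work goes in short steps, Python scripts to look and compute and a tool call to move; the robot and the scene stay as the last step left them, time stands still between calls to the robot, and variables do not carry over. Pictures are saved under pics/ and viewed, at most 10 in all, crops included, and the job is handed in when it is done.

Besides the shell and the picture viewer there is one more tool, called after ">>>" as a command line: name --pt "numbers of a row" for each row, then --argument value for the rest. send_rows: Moves the arm, as the interface text tells. Its arguments: {"type":"object","properties":{"motion":{"type":"array"},"squeeze":{"type":"number"}},"required":["motion"]}

```bash
mkdir -p pics
python3 - <<'E'
from workcell import env, eyes
import cv2,numpy as np
for n in("top","scene"):
    f=eyes.grab_frame(n); cv2.imwrite(f"pics/{n}.png",f["pixels"][:,:,::-1]); np.savez(n+".npz",**f)
print(env.state())
E
```

```text
{'time_s': 0.1, 'qpos': array([ 7.33964712e+01,  1.83453235e+01,  8.96964914e+01,  4.09434451e-04,
        7.20452606e+01, -1.14583519e+00]), 'qvel': array([ 0.10990827, -0.04004026, -0.1586089 ,  0.00271852, -0.05521668,
        0.0903767 ]), 'effort': array([ 2.25632146e-03, -4.13336957e+01, -2.32511902e+01,  7.29033002e-02,
        4.21386422e-02, -6.00770591e-05]), 'ee_pos': array([153.12395649, 553.78189722, 213.25079504]), 'ee_rot': array([-1.79912950e+02, -2.13049639e-03,  1.64542178e+02]), 'force': array([0.01557627, 0.26170562, 0.18683816]), 'torque': array([ 0.02025626,  0.01819574, -0.01911806]), 'gripper_force': 0.0, 'gripper_width': 91.34092375433491}
```

View pics/top.png

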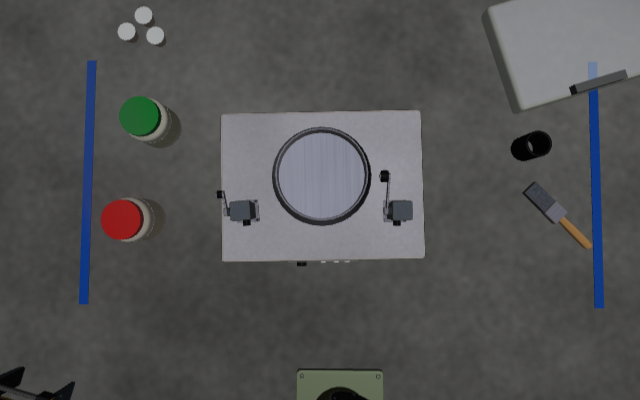

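View pics/scene.png

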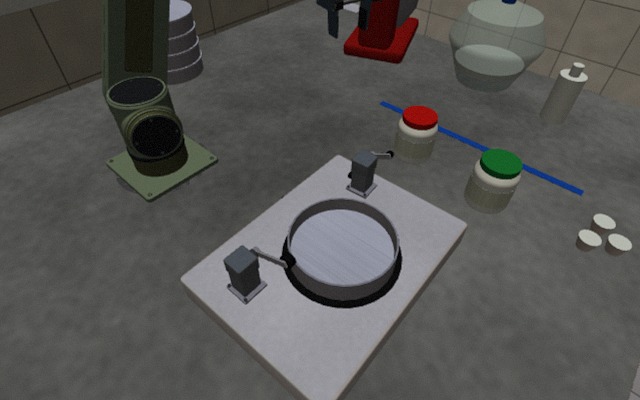

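```bash
cat > h.py <<'E'
import numpy as np
def world(f,us,vs,z=None):
    d=f["depth"][vs,us].astype(float) if z is None else None
    r=np.stack([(us-f["cx"])/f["fx"],(vs-f["cy"])/f["fy"],np.ones(len(us))],1)
    if z is None: return (r*d[:,None]-f["t"])@f["R"]
    c=-f["R"].T@f["t"]; w=r@f["R"]; return c+w*((z-c[2])/w[:,2])[:,None]
E
python3 - <<'E'
from h import *
import cv2
f=np.load("top.npz")
print("cam",-f["R"].T@f["t"],f["fx"])
for n,(u0,u1,v0,v1) in dict(right=(374,416,165,230),left=(210,262,185,228)).items():
    v,u=np.mgrid[v0:v1,u0:u1]; u=u.ravel();v=v.ravel()
    P=world(f,u,v); c=f["pixels"][v,u].max(1)
    m=(P[:,2]>130)&(P[:,2]<260); q=P[m]
    print(n,m.sum(),q.min(0).round(),q.max(0).round())
    # roller: very dark pixels
    k=m&(c<45)
    nc,l,st,ce=cv2.connectedComponentsWithStats(k.reshape(v1-v0,u1-u0).astype(np.uint8))
    for i in range(1,nc):
        if st[i,4]>8:
            s=(l.ravel()==i); print(st[i],ce[i]+[u0,v0],np.median(P[s],0).round(1),P[s].min(0).round(),P[s].max(0).round(), "at z184",world(f,np.array([ce[i][0]+u0]),np.array([ce[i][1]+v0]),180).round(1))
    h=m&(v>198); print("housing top",np.median(P[h],0).round(),P[h].min(0).round(),P[h].max(0).round())
a=cv2.imread("pics/top.png"); cv2.imwrite("pics/crop.png",cv2.resize(np.hstack([a[160:235,205:270],a[160:235,365:430]]),None,fx=6,fy=6,interpolation=cv2.INTER_NEAREST))
E
```

```text
cam [460.52412277  45.87278434 931.48453253] 382.5510109201518
right 694 [ 459. -140.  131.] [556. -70. 187.]
[ 7  6  8 11 84] [384.33333333 176.        ] [543.1 -78.8 181.4] [534. -86. 171.] [553. -73. 187.] at z184 [[543.3 -79.  180. ]]
[14 37  5 18 48] [390.9375     210.45833333] [474.  -98.6 146. ] [ 459. -101.  131.] [494. -93. 155.] at z184 [[475.6 -91.8 180. ]]
housing top [ 479. -113.  155.] [ 459. -140.  131.] [499. -83. 160.]
left 591 [455. 189. 130.] [516. 259. 167.]
[ 7  6  5  7 34] [219.05882353 193.91176471] [507.  250.7 163.6] [501. 246. 157.] [513. 255. 167.] at z184 [[506.2 246.6 180. ]]
[39 16  4 18 38] [250.55263158 209.71052632] [475.5 190.5 144.8] [459. 189. 131.] [494. 193. 154.] at z184 [[475.4 183.9 180. ]]
housing top [475. 214. 155.] [455. 189. 130.] [498. 248. 160.]
```

View pics/crop.png

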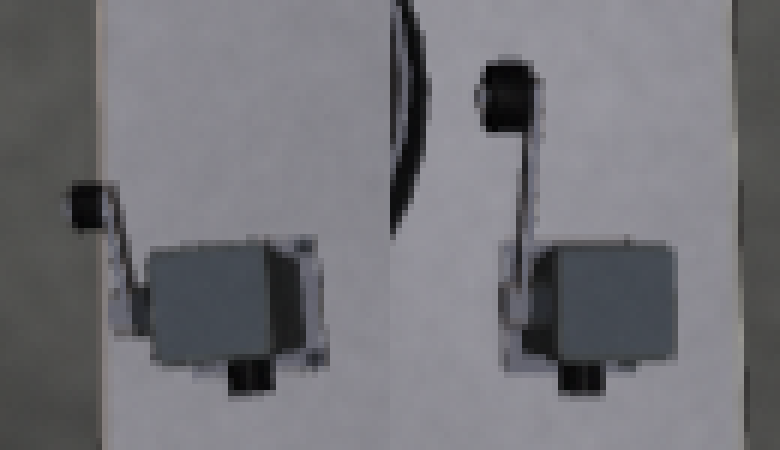

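>>> send_rows --pt "0 0 0.1 0 0 0 -1" --pt "0 0 0.2 0 0 0 -1" --pt "0.4 -0.7 0.2 0 0 0 -1" --pt "0.4 -0.7 0.2 0 0 0 -1" --pt "0.4 -0.7 0.2 0 0 0 -1" --pt "0.4 -0.7 0.2 0 0 0 -1" --pt "0.4 -0.7 0.2 0 0 0 -1" --pt "0.4 -0.7 0.2 0 0 0 -1" --pt "0.4 -0.7 0.2 0 0 0 -1" --pt "0.4 -0.7 0.2 0 0 0 -1"

```text
time_s: 1.35
ee_pos: [353.7, 202.9, 313.7]
ee_rot: [-180.0, -0.0, 164.3]
force: [-0.6, 0.7, 0.3]
gripper_width: 0.7
gripper_force: 0.0
```

```bash
python3 -c "
from workcell import env
s=env.state();print(s['time_s'],s['ee_pos'],s['ee_rot'],s['gripper_width'])"
```

```text
1.35 [353.66103468 202.87128318 313.74194133] [-1.79986671e+02 -2.42006509e-02  1.64317409e+02] 0.6779299375804168
```

>>> send_rows --pt "0.384 -0.566 0 0 0 0 -1" --pt "0.384 -0.566 0 0 0 0 -1" --pt "0.384 -0.566 0 0 0 0 -1" --pt "0.384 -0.566 0 0 0 0 -1" --pt "0.384 -0.566 0 0 0 0 -1" --pt "0.384 -0.566 0 0 0 0 -1" --pt "0.384 -0.566 0 0 0 0 -1" --pt "0.384 -0.566 -0.1 0 0 0 -1" --pt "0.384 -0.566 -0.168 0 0 0 -1" --pt "0.384 -0.566 -0.168 0 0 0 -1"

```text
time_s: 2.6
ee_pos: [543.1, -76.5, 227.7]
ee_rot: [180.0, -0.4, 164.7]
force: [-0.8, -0.8, 0.1]
gripper_width: 0.4
gripper_force: 0.0
```

Run:
```python
from workcell import env, eyes
import cv2,numpy as np
s=env.state();print(s['time_s'],s['ee_pos'],s['ee_rot'],s['force'])
a=eyes.grab_frame("scene")["pixels"][100:400,100:500];w=eyes.grab_frame("wrist")["pixels"]
cv2.imwrite("pics/b.png",np.hstack([a,cv2.resize(w,(400,250))[:250].copy() if 0 else cv2.copyMakeBorder(cv2.resize(w,(400,250)),0,50,0,0,0)])[:,:,::-1])
```

```text
2.6 [543.13757005 -76.4876271  227.71909898] [179.9913802   -0.37467902 164.65624482] [-0.78208334 -0.77574189  0.13122541]
```

View pics/b.png

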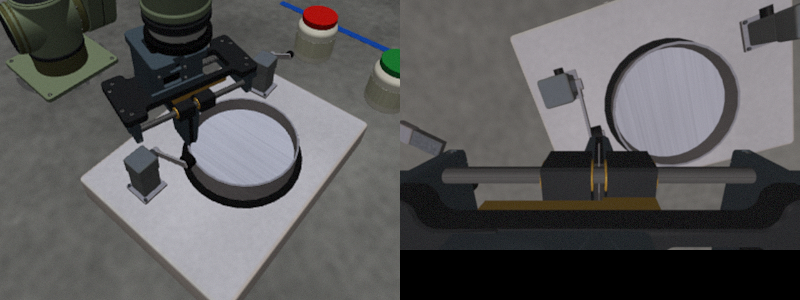

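>>> send_rows --pt "0 0 -0.05 0 0 0 -1" --pt "0 0 -0.08 0 0 0 -1" --pt "0 0 -0.1 0 0 0 -1" --pt "0 0 -0.12 0 0 0 -1" --pt "0 0 -0.12 0 0 0 -1" --pt "0 0 -0.12 0 0 0 -1"

```text
time_s: 3.45
ee_pos: [547.3, -78.9, 171.8]
ee_rot: [179.9, 0.3, 164.5]
force: [3.8, -0.1, 4.3]
gripper_width: 0.5
gripper_force: 2.6
```

Run:
```python
from workcell import env, eyes
import cv2,numpy as np
s=env.state();print(s['time_s'],s['ee_pos'],s['ee_rot'],s['force'])
a=eyes.grab_frame("scene")["pixels"][180:340,200:400]
cv2.imwrite("pics/c.png",cv2.resize(a,None,fx=3,fy=3)[:,:,::-1])
```

```text
3.45 [547.29301191 -78.88923175 171.77962872] [179.93653756   0.29927614 164.53523846] [ 3.8030052  -0.07930194  4.32618083]
```

View pics/c.png

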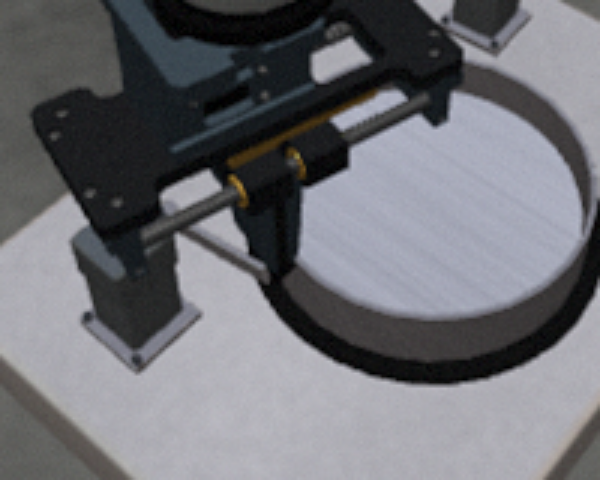

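>>> send_rows --pt "0.003 0 -0.015 0 0 0 -1" --pt "0.006 0 -0.03 0 0 0 -1" --pt "0.006 0 -0.045 0 0 0 -1" --pt "0.005 0 -0.055 0 0 0 -1" --pt "0.005 0 -0.062 0 0 0 -1" --pt "0.005 0 -0.062 0 0 0 -1" --pt "0.005 0 -0.062 0 0 0 -1" --pt "0.005 0 -0.062 0 0 0 -1"

```text
time_s: 4.5
ee_pos: [550.9, -79.1, 141.5]
ee_rot: [179.9, 0.5, 164.5]
force: [4.5, -0.4, 7.4]
gripper_width: 0.6
gripper_force: 3.4
```

Run:
```python
from workcell import env, eyes
import cv2,numpy as np
s=env.state();print(s['time_s'],s['ee_pos'],s['ee_rot'],s['force'])
a=eyes.grab_frame("scene")["pixels"][180:340,200:400]
cv2.imwrite("pics/d.png",cv2.resize(a,None,fx=3,fy=3)[:,:,::-1])
```

```text
4.5 [550.86293919 -79.10530739 141.49665379] [179.92211307   0.45038951 164.53007827] [ 4.50967488 -0.39045968  7.44650272]
```

View pics/d.png

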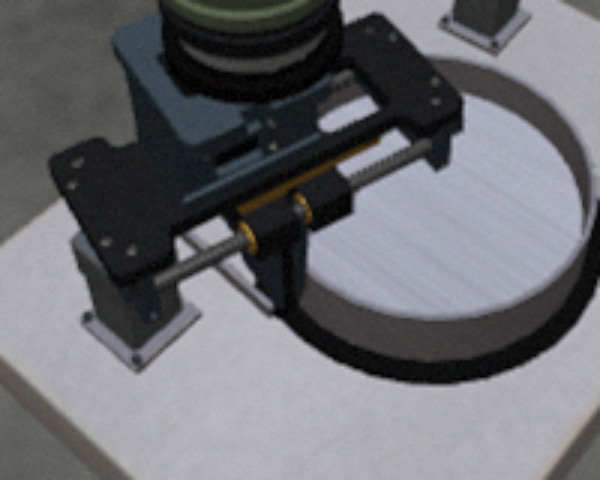

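The arm is level or slightly below, and 7.4 N lies midway between the click (5.8 N) and the stop (8.5 N). I'm releasing it now.

>>> send_rows --pt "0 0 0.03 0 0 0 -1" --pt "0 0 0.08 0 0 0 -1" --pt "0 0 0.16 0 0 0 -1" --pt "0 0 0.25 0 0 0 -1" --pt "0 0 0.32 0 0 0 -1" --pt "0 0 0.32 0 0 0 -1" --pt "0 0 0.32 0 0 0 -1" --pt "0 0 0.32 0 0 0 -1" --pt "0 0 0.32 0 0 0 -1"

```text
time_s: 5.68
ee_pos: [547.2, -78.7, 297.9]
ee_rot: [-180.0, -0.1, 164.5]
force: [0.8, 0.4, 0.7]
gripper_width: 0.5
gripper_force: 0.0
```

Run:
```python
from workcell import env, eyes
import cv2,numpy as np
s=env.state();print(s['time_s'],s['ee_pos'],s['force'])
a=eyes.grab_frame("scene")["pixels"][180:340,200:400]
cv2.imwrite("pics/e.png",cv2.resize(a,None,fx=3,fy=3)[:,:,::-1])
```

```text
5.675 [547.23413847 -78.71021355 297.86441715] [0.81199487 0.41675766 0.6750283 ]
```

View pics/e.png

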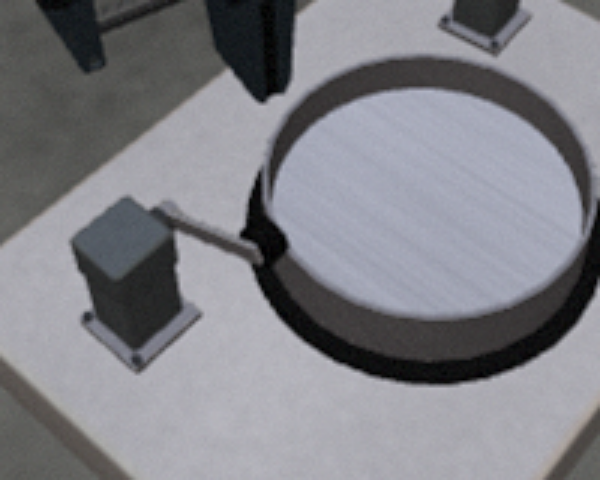

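The roller is at crop pixel (266,243), where it was at the start, so the arm is fully back up and the gripper is clear.

```bash
python3 -c "
from workcell import env
print(env.job_done())"
```

```text
the job is handed in; nothing more can be done
None
```

I pressed the long-armed cover switch to about midway between click and end stop (judged from tool height and 7.4 N), then released it. The camera shows its arm back at rest, I kept clear of the short-armed switch, and the job is handed in with no verdict returned.

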